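# Tuck the hatch cover into the press's control box

### The job

Close the blue control box with the yellow cover: the cover is longer than the opening, so hold it by its handle, tilt it, pass its lower edge under the box's lip, then lower the other end until the cover lies flat on the ledges. Let go of it there, and leave the short white cover and the spray bottle where they stand.

Things in the scene. Friction and masses are not known exactly. Their poses are not given: they have to be found in the camera images.
- control_box: Fixed blue open box, 202 (x) x 162 (y) x 68 mm. Origin: centre of underside, z up. Inside: x -95..95, y -75..75 mm. Blue lip at the -x end (roughly towards the robot) covers x -95..-55, z 63..68, screw heads to 71. Mouth 150 x 150 mm; other walls end at z 63. Grey ledges all round inside, top at z 35: lip end 50 mm wide, +x end 30, sides 25; 28 mm slot between ledge and lip.
- cover: Yellow plate 165 (x) x 120 (y) x 4 mm, loose, flat on the bench, handle up, 0.2-0.35 kg. Origin: centre of underside, z up. Black handle bar across its middle: 16 mm thick (x), 72 mm long (y), z 16 to 42 mm, on two feet near its ends. Same after a half turn. Fits with its x along the box's x, centre within 12 mm of the box's centre in x and y, underside on the ledges.
- short_cover: Bystander: white plate 110 (x) x 90 (y) x 4 mm with the same black handle, loose, lying flat on the bench beside the yellow one (either may be on the left). Origin: centre of the underside. Leave it alone.
- spray_bottle: Bystander: white spray bottle, 74 mm in diameter, about 205 mm high with its trigger head, standing loose at the back of the bench. Origin: centre of its underside. Leave it alone.
Things that resemble listed ones, but are neither listed nor needed, are in the scene too. What is meant by the cover is not brown, green or purple, and is the smaller of those in its own colour.

How it is judged (in metres and radians):
At the end, for the whole second after the job is handed in: The yellow cover lies still in the control box, handle up, flat on the ledges (origin 35 mm above the box's underside within 6 mm, tilt under 5 degrees), one end under the lip, its centre within 20 mm of the box's centre along x and 22 mm along y, its length along the box's within 15 degrees (x of cover in the frame of control_box between -0.02 and 0.02 m and y of cover in the frame of control_box between -0.022 and 0.022 m and z of cover in the frame of control_box between 0.029 and 0.041 m and angle between cover's own z axis and vertical below 0.09 rad and angle between the x axis of cover and the x axis of control_box, either way round below 0.26 rad and linear speed of cover below 0.02 m/s and angular speed of cover below 0.1 rad/s); the robot touches nothing.
It fails at once if the short white cover is moved by more than 30 mm (distance of short_cover from where it was at the start of the episode above 0.03 m).
It fails at once if the spray bottle is moved by more than 30 mm or tipped by more than 17 degrees (distance of spray_bottle from where it was at the start of the episode above 0.03 m or angle between spray_bottle's own z axis and vertical above 0.3 rad).
It also fails if it takes over 45 s, if anything falls off the work surface, if the arm or the gripper's body presses on something with over 40 N, if the wrist force passes 120 N, or if a joint passes its speed limit or range.

### The arm

A 6-joint arm with a two-finger parallel gripper is mounted at the origin on the work surface. World frame = base frame: x ahead of the robot, y to its left, z up, the work surface at z = 0. Lengths are in mm, angles in rad, forces in N, time in s.
With the tool pointing down it reaches from about 275 to 750 mm from the base axis. Payload 10.2 kg.
Tool frame: the origin (TCP) lies midway between the tips of the shut fingers; the grasp point (between the pads) lies 19 mm behind it; z points along the fingers, y is the line along which they close (so a half turn about z gives the same grasp; the last joint's range is limited). The gripper opens to 85 mm and grips with 20 to 120 N. Pads are 22 mm wide; open, the fingers measure 114 mm over their backs; the gripper's body (76 mm by 85 mm) begins 54 mm behind the grasp point. The pads swing forward as they close: fully open they stand 13 mm farther back than shut.
Start: joints at [1.087, 0.313, 1.498, -0, 1.331, -0.223], TCP at [135.386, 507.249, 231.294] pointing down, gripper open.
Joint ranges: [-2.94, 2.94], [-0.97, 2.17], [0.19, 2.56], [-1.23, 4.37], [0.02, 3.11], [-2.88, 2.88]. Speed limits (rad/s): [2.39, 2.39, 3.01, 3.14, 3.14, 3.14].

### API

Orientations are given as a unit quaternion [w, x, y, z].
In Python, from rig import ctrl gives the robot as it stands.
- The arm moves only by the tool send_rows, never from a script. Its argument "targets" is a list of rows, each an object with "offset": the shift along the world's x, y, z in cm, a list of three; "spin": the turn about the world's z in rad. A call has 1 to 8 rows; each row is the pose to reach, as a shift and turn from the pose commanded when the call began; what a row does not reach only later rows make up. A row lasts 1/12 s, in which the tool goes at most 41.7 mm and 7.16 degrees, less where a joint would pass 70% of its speed; a pose out of reach is approached as far as the arm can. A call with a gripper value outside its range is refused whole. "grip" is the opening, from 0 (shut) to 1 (fully open), set as the call begins (left out, the last holds). The fingers move at their own pace and stop on an object; "squeeze" is the grip in N (left out, the last holds). Time passes only in rows, so rows that repeat a pose let the fingers close. It gives the time, the measured TCP pose, the force, the opening and the grip force at its end, in the units of the state.
- ctrl.sense(): the state, without advancing time (a new reading comes with each control period).
- ctrl.capture(name): name is "side" or "top" or "wrist"; returns (picture, depth): 400x640x3 uint8, red, green, blue; 400x640 float32, mm along the optical axis (not along the pixel's ray), 0 where there is no reading.
- ctrl.calibration(name): a dict with "fx", "fy", "cx", "cy" (pixels), "view" (4x4, takes a point from world to camera coordinates); the wrist camera has in their place "mount" (4x4, takes a point from camera to tool coordinates, whose origin is the TCP and whose axes are the flange's). Camera axes: x right, y down, z forward; pixel columns grow to the right and rows downward; lengths in mm; the calibration is good to about 2 mm. A picture is of the moment at which its call begins: read the wrist's pose just before it. calibration takes no time and is no camera call.
- ctrl.finish_job(): hands the job in; it is judged then, once.
Trained networks look in the newest picture that a camera, given by its name, has taken for a name from the list of things; names that differ only in an ending like _2 or _b are one class to them, and where a whole thing is asked for, a point or a joint stands for the part that bears it (a point fixed in the world has none). Each returns a list of dicts, best first, with "conf" (0 to 1); they miss things now and then, are a little off and sometimes report something else, mostly with a low value. They report only what shows in the picture. A call takes as long as a camera call. They do not tell look-alikes from the thing itself.
- ctrl.search_frame(camera, query): "box" ([left, top, right, bottom] in pixels, round what is visible of it).
- ctrl.place_of(camera, query): "uv" ([column, row] in pixels: a listed point, or the origin of a listed thing).
The state is a dict: "time_s": time; "joints": joint angles; "dq": joint speeds; "tau": joint torques, N m; "eef_pos": TCP position; "ee_rot": TCP orientation; "force": force on the tool from outside, world axes, zero at the start; "wrist_torque": the same for the moment, N m; "grip_width": opening from 0.0 (shut) to 1.0 (fully open); "grip_force": force on a finger pad.
Only numpy, scipy, OpenCV 4.12 (cv2) and the standard library are available. Lean on these libraries where they do the work, as an engineer would, in place of code of your own. Each camera call takes 0.05 s, during which the arm holds its last target. There are 200 camera calls.

## Working session

There is one attempt and no reset: what is moved stays moved. The work goes in short steps, Python scripts to look and compute and a tool call to move; the robot and the scene stay as the last step left them, time stands still between calls to the robot, and variables do not carry over. Pictures are saved under pics/ and viewed, at most 10 in all, crops included, and the job is handed in when it is done.

Besides the shell and the picture viewer there is one more tool, called after "Call:" by a JSON object that holds its "op" and its "data". send_rows: Moves the arm, as the interface text tells. Its arguments: {"type":"object","properties":{"targets":{"type":"array"},"grip":{"type":"number"},"squeeze":{"type":"number"}},"required":["targets"]}

```bash
mkdir -p pics; ls
cat > h.py <<'E'
import numpy as np, cv2
from rig import ctrl
from scipy.spatial.transform import Rotation as R
def T(cam,s=None):
    c=ctrl.calibration(cam)
    if 'view' in c: return c,np.linalg.inv(np.array(c['view']))
    s=s or ctrl.sense(); q=s['ee_rot']; M=np.eye(4)
    M[:3,:3]=R.from_quat([q[1],q[2],q[3],q[0]]).as_matrix(); M[:3,3]=s['eef_pos']
    return c,M@np.array(c['mount'])
def cloud(c,M,d):
    v,u=np.mgrid[:d.shape[0],:d.shape[1]]
    P=np.stack([(u-c['cx'])/c['fx']*d,(v-c['cy'])/c['fy']*d,d],-1)
    W=P@M[:3,:3].T+M[:3,3]; W[d<=0]=np.nan
    return W
def shot(cam):
    s=ctrl.sense(); p,d=ctrl.capture(cam); c,M=T(cam,s)
    return p,d,cloud(c,M,d)
def save(n,p): cv2.imwrite('pics/'+n,p[:,:,::-1])
E
python3 - <<'E'
from h import *
for cam in ('top','side'):
    p,d,W=shot(cam); save(cam+'0.png',p); np.savez(cam+'0.npz',p=p,d=d,W=W)
    for q in ('control_box','cover','short_cover','spray_bottle'):
        for f in (ctrl.search_frame,ctrl.place_of):
            for r in f(cam,q)[:3]:
                o=r.get('box') or r.get('uv'); 
                e='' if 'box' in r else np.round(W[min(399,int(r['uv'][1])),min(639,int(r['uv'][0]))])
                print(cam,q,round(r['conf'],2),np.round(o),e)
print(ctrl.sense())
E
```

```text
pics
top control_box 0.91 [210. 135. 285. 222.] 
top control_box 0.92 [248. 184.] [577. 194.  30.]
top cover 0.97 [135. 119. 202. 195.] 
top cover 0.87 [238. 244. 312. 315.] 
top cover 0.8 [118. 226. 216. 338.] 
top cover 0.89 [447. 293.] [ 307. -296.   55.]
top cover 0.86 [358. 214.] [499. -81.  43.]
top cover 0.85 [273. 281.] [336. 129.  41.]
top short_cover 0.73 [427. 174. 472. 227.] 
top short_cover 0.96 [452. 201.] [ 533. -311.   46.]
top spray_bottle 0.98 [352.  65. 386. 107.] 
top spray_bottle 0.82 [366.  96.] [775. -94. 119.]
side control_box 0.77 [281. 124. 360. 188.] 
side control_box 0.68 [316. 166.] [569. 163.  27.]
side control_box 0.3 [332. 329.] [ 529. -338.   27.]
side cover 0.89 [190. 106. 271. 154.] 
side cover 0.77 [304. 109. 357. 131.] 
side cover 0.76 [204. 167. 264. 214.] 
side cover 0.91 [220. 341.] [ 313. -340.   51.]
side cover 0.74 [304. 243.] [ 502. -113.   31.]
side cover 0.62 [231. 130.] [327. 405.   4.]
side short_cover 0.62 [299. 301. 362. 359.] 
side short_cover 0.69 [331. 328.] [ 529. -336.   28.]
side spray_bottle 0.86 [412. 166. 447. 246.] 
{'time_s': 0.9, 'joints': array([ 1.08660632e+00,  3.12867528e-01,  1.49769534e+00,  1.62701634e-05,
        1.33099672e+00, -2.23407012e-01]), 'dq': array([ 1.49816374e-03, -7.57281184e-05,  2.04721768e-03, -3.14113331e-04,
        1.81829349e-04, -1.18104186e-03]), 'tau': array([-7.54860284e-04, -4.12158072e+01, -2.59890175e+01, -2.52862264e-04,
        5.21200163e-04,  1.48944324e-07]), 'eef_pos': array([135.37981665, 507.25348595, 231.3125578 ]), 'ee_rot': array([-1.68503938e-06,  1.30024243e-01,  9.91510815e-01,  1.82462466e-05]), 'force': array([-0.96290212, -0.37355973, -0.93656861]), 'wrist_torque': array([ 0.03180169,  0.01651474, -0.0001717 ]), 'grip_force': 0.0, 'grip_width': 1.0030490195156052}
```

View pics/top0.png

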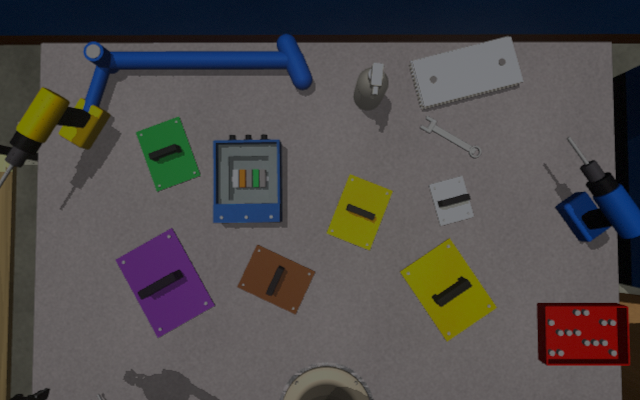

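View pics/side0.png

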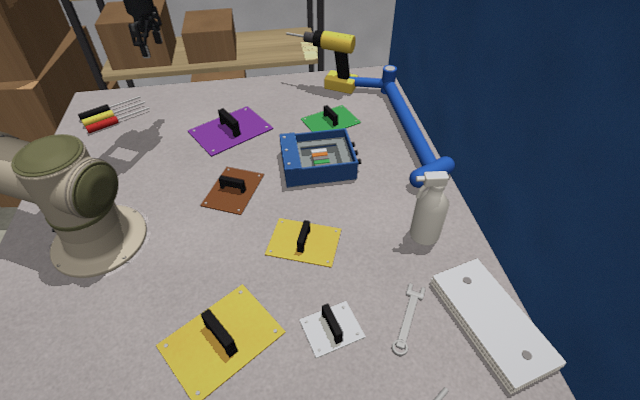

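The top view shows these candidates for the cover: small yellow (360,212), large yellow (447,290), brown (276,279), green (168,153), purple (165,283), and the white short cover (452,201). I choose the small yellow at (360,212). The box is at (248,181), with its lip at the bottom (248,213), towards the robot.

```bash
cat > m.py <<'E'
from h import *
def rect(P):
    (c,s,a)=cv2.minAreaRect(P[:,:2].astype(np.float32)); b=cv2.boxPoints((c,s,a))
    e=[b[1]-b[0],b[2]-b[1]]; e.sort(key=np.linalg.norm); l=e[1]
    return np.round(c,1),np.round(sorted(s),1),round(float((np.arctan2(l[1],l[0])+np.pi/2)%np.pi-np.pi/2),3)
def seg(p,W,lo,hi,ctr,r,z):
    h=cv2.cvtColor(p,cv2.COLOR_RGB2HSV); m=cv2.inRange(h,lo,hi)>0
    m&=(np.hypot(W[...,0]-ctr[0],W[...,1]-ctr[1])<r)&(W[...,2]>z[0])&(W[...,2]<z[1])
    n,lab,st,_=cv2.connectedComponentsWithStats(m.astype(np.uint8))
    return W[lab==1+st[1:,4].argmax()]
def measure(p,W,cc=(499,-81),bc=(577,194)):
    Y=seg(p,W,(20,120,60),(35,255,255),cc,130,(-15,30)); print('plate',rect(Y),np.median(Y[:,2]))
    B=seg(p,W,(0,0,0),(180,255,60),cc,60,(25,70)); print('bar',rect(B),np.median(B[:,2]))
    X=seg(p,W,(100,120,40),(125,255,255),bc,170,(50,90)); print('boxrim',rect(X),np.median(X[:,2]))
E
python3 - <<'E'
from m import *
for cam in ('top','side'):
    f=np.load(cam+'0.npz'); print(cam)
    try: measure(f['p'],f['W'])
    except Exception as e: print(e)
f=np.load('top0.npz'); p=f['p']
save('crop0.png',cv2.resize(p[120:320,200:500],(750,500)))
E
```

```text
top
plate (array([504.3, -87.7]), array([119.6, 164.8]), -0.377) 5.5088515754921445
bar (array([504. , -87.1]), array([15. , 69.2]), 1.189) 43.42146675232925
boxrim (array([579.6, 191.8]), array([162.1, 200.8]), 0.006) 68.3191628248801
side
plate (array([503.3, -87.7]), array([120.5, 163.2]), -0.373) 4.898202529939908
bar (array([504.2, -89.7]), array([15.3, 71.3]), 1.2) 42.1083733196939
boxrim (array([580. , 191.9]), array([168.7, 202.1]), 0.013) 64.4741324178733
```

View pics/crop0.png

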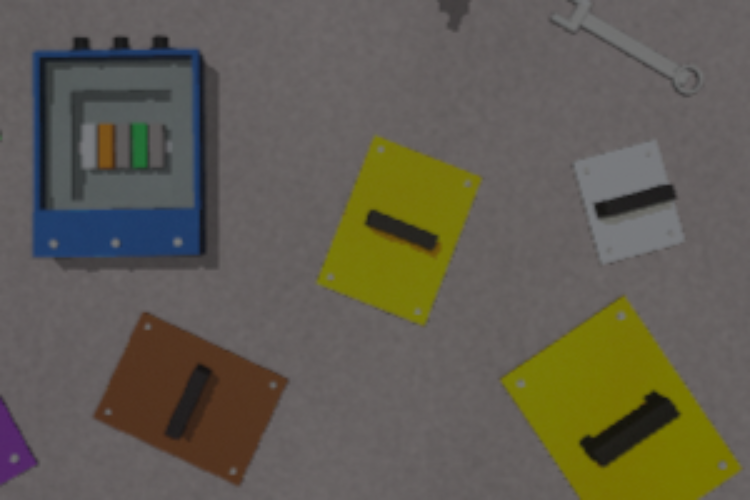

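The crop confirms the small yellow plate at crop pixel (400,230), with size 165 x 120 and bar top at about 42. Both views agree on it: centre (504,-88), yaw -0.376. The box centre is (580,192) with yaw about 0.01. I start moving.

Call:
{"op": "send_rows", "data": {"targets": [{"offset": [2.1, -3.4, 0], "spin": -0.03}, {"offset": [4.2, -6.8, 0], "spin": -0.06}, {"offset": [6.3, -10.2, 0], "spin": -0.09}, {"offset": [8.4, -13.6, 0], "spin": -0.115}, {"offset": [10.5, -17, 0], "spin": -0.115}, {"offset": [12.6, -20.4, 0], "spin": -0.115}, {"offset": [14.7, -23.8, 0], "spin": -0.115}, {"offset": [16.8, -27.2, 0], "spin": -0.115}], "grip": 1}}

```text
time_s: 1.57
eef_pos: [303.9, 233.5, 231.5]
ee_rot: [0.0, 0.187, 0.982, 0.0]
force: [1.6, 0.6, 1.7]
grip_width: 1.0
grip_force: 0.0
```

Call:
{"op": "send_rows", "data": {"targets": [{"offset": [2.1, -3.4, 0]}, {"offset": [4.2, -6.8, 0]}, {"offset": [6.3, -10.2, 0]}, {"offset": [8.4, -13.6, 0]}, {"offset": [10.5, -17, 0]}, {"offset": [12.6, -20.4, 0]}, {"offset": [14.7, -23.8, 0]}, {"offset": [16.8, -27.2, 0]}]}}

```text
invalid input
```

Call:
{"op": "send_rows", "data": {"targets": [{"offset": [2.1, -3.4, 0], "spin": 0}, {"offset": [4.2, -6.8, 0], "spin": 0}, {"offset": [6.3, -10.2, 0], "spin": 0}, {"offset": [8.4, -13.6, 0], "spin": 0}, {"offset": [10.5, -17, 0], "spin": 0}, {"offset": [12.6, -20.4, -1], "spin": 0}, {"offset": [14.7, -23.8, -2], "spin": 0}, {"offset": [16.8, -27.2, -3], "spin": 0}]}}

```text
time_s: 2.23
eef_pos: [472.1, -38.8, 201.0]
ee_rot: [0.0, 0.187, 0.982, -0.0]
force: [0.5, 0.9, -0.2]
grip_width: 1.0
grip_force: 0.0
```

Call:
{"op": "send_rows", "data": {"targets": [{"offset": [1.5, -2.4, -1.5], "spin": 0}, {"offset": [3.2, -4.9, -4], "spin": 0}, {"offset": [3.2, -4.9, -6], "spin": 0}, {"offset": [3.2, -4.9, -6], "spin": 0}]}}

```text
time_s: 2.57
eef_pos: [501.9, -86.2, 137.5]
ee_rot: [-0.003, 0.188, 0.982, 0.001]
force: [-1.5, 0.4, -0.6]
grip_width: 0.998
grip_force: 0.0
```

Run:
```python
from m import *
s=ctrl.sense(); print(s['time_s'],s['eef_pos'],s['ee_rot'],s['force'])
p,d,W=shot('wrist'); save('w1.png',p); measure(p,W,(504,-88))
```

```text
2.5667 [501.90090341 -86.17882073 137.49552057] [-3.49376923e-03  1.87790882e-01  9.82202524e-01  7.61056155e-04] [-1.51608841  0.3718888  -0.60186981]
plate (array([504.8, -86.3]), array([120.6, 164.5]), -0.377) 3.8680669268078134
bar (array([504.6, -85.8]), array([16. , 70.2]), 1.196) 41.54252311229732
boxrim (array([578.1, 116.2]), array([ 40.3, 205.9]), -0.165) 62.45546709294371
```

View pics/w1.png

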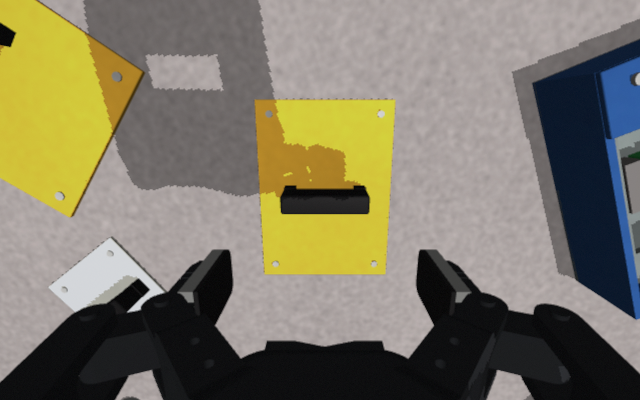

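The wrist view shows the bar at (325,200) centred between the fingers at (230,285) and (420,285), and square to them. I descend and grip the bar by its ends, so that the cover can pivot.

Call:
{"op": "send_rows", "data": {"targets": [{"offset": [0.1, -0.1, -3], "spin": 0}, {"offset": [0.1, -0.1, -6], "spin": 0}, {"offset": [0.1, -0.1, -9], "spin": 0}, {"offset": [0.1, -0.1, -11.5], "spin": 0}, {"offset": [0.1, -0.1, -13], "spin": 0}, {"offset": [0.1, -0.1, -13.7], "spin": 0}, {"offset": [0.1, -0.1, -13.7], "spin": 0}]}}

```text
time_s: 3.2
eef_pos: [504.4, -86.2, 4.6]
ee_rot: [-0.0, 0.186, 0.982, 0.0]
force: [0.5, -0.7, 0.2]
grip_width: 1.001
grip_force: 0.0
```

Call:
{"op": "send_rows", "data": {"targets": [{"offset": [0, 0, 0], "spin": 0}, {"offset": [0, 0, 0], "spin": 0}, {"offset": [0, 0, 0], "spin": 0}, {"offset": [0, 0, 0], "spin": 0}, {"offset": [0, 0, 0], "spin": 0}, {"offset": [0, 0, 0], "spin": 0}], "grip": 0.6, "squeeze": 35}}

```text
time_s: 3.7
eef_pos: [505.4, -86.9, 6.2]
ee_rot: [0.002, 0.187, 0.982, -0.0]
force: [-1.1, 0.9, 8.4]
grip_width: 0.836
grip_force: 42.0
```

Call:
{"op": "send_rows", "data": {"targets": [{"offset": [0, 0, 0.5], "spin": 0}, {"offset": [0, 0, 2], "spin": 0}, {"offset": [0, 0, 5], "spin": 0}, {"offset": [0, 0, 8], "spin": 0}, {"offset": [0, 0, 11], "spin": 0}, {"offset": [0, 0, 13], "spin": 0}, {"offset": [0, 0, 13], "spin": 0}]}}

```text
time_s: 4.28
eef_pos: [506.1, -87.4, 139.1]
ee_rot: [0.004, 0.187, 0.982, -0.001]
force: [1.1, -1.1, -1.5]
grip_width: 0.834
grip_force: 42.5
```

Call:
{"op": "send_rows", "data": {"targets": [{"offset": [0.8, 2.0, 0], "spin": 0.04}, {"offset": [2.2, 5.5, 0], "spin": 0.1}, {"offset": [3.6, 9.2, 0], "spin": 0.16}, {"offset": [5, 13, 0], "spin": 0.22}, {"offset": [6.4, 16.8, 0], "spin": 0.28}, {"offset": [7.8, 20.5, 0], "spin": 0.33}, {"offset": [9.2, 24, 0], "spin": 0.36}, {"offset": [10.1, 26.3, 0], "spin": 0.383}]}}

```text
time_s: 4.95
eef_pos: [605.2, 179.6, 133.1]
ee_rot: [-0.001, -0.005, 1.0, 0.0]
force: [0.1, -0.3, -3.3]
grip_width: 0.841
grip_force: 42.3
```

Call:
{"op": "send_rows", "data": {"targets": [{"offset": [0.5, 1.2, 0], "spin": 0}, {"offset": [0.7, 1.6, 0], "spin": 0}, {"offset": [0.7, 1.6, 0], "spin": 0}, {"offset": [0.7, 1.6, 0], "spin": 0}]}}

```text
time_s: 5.28
eef_pos: [612.0, 191.4, 133.6]
ee_rot: [-0.001, -0.003, 1.0, -0.0]
force: [0.2, 0.1, -3.3]
grip_width: 0.835
grip_force: 42.3
```

```bash
cat > look.py <<'E'
from m import *
import sys
s=ctrl.sense(); print(s['time_s'],s['eef_pos'],s['ee_rot'],s['force'],s['grip_width'])
x,y,z=s['eef_pos']
ps=[]
for cam in ('side','top'):
    p,d,W=shot(cam)
    try:
        Y=seg(p,W,(20,120,60),(35,255,255),(x,y),150,(-15,250))
        print(cam,'plate',rect(Y)); 
        A=np.c_[Y[:,0]-x,Y[:,1]-y,np.ones(len(Y))]; k=np.ones(len(Y),bool)
        for _ in range(4):
            c=np.linalg.lstsq(A[k],Y[k,2],rcond=None)[0]; k=abs(A@c-Y[:,2])<4
        print(' slope x,y, z top at tcp, n',c.round(3),k.sum(),'x',np.nanpercentile(Y[k,0],[0.5,99.5]).round(),'y',np.nanpercentile(Y[k,1],[.5,99.5]).round())
    except Exception as e: print(cam,e)
    ps.append(p)
if len(sys.argv)>1:
    a=cv2.resize(ps[0][80:240,230:430],(500,400)); b=cv2.resize(ps[1][110:270,190:310],(300,400)); save(sys.argv[1],np.hstack([a,b]))
E
python3 look.py l1.png
```

```text
5.2833 [611.95872308 191.41984742 133.62275508] [-6.64422021e-04 -3.33250363e-03  9.99994197e-01 -2.41137503e-04] [ 0.23098258  0.11026045 -3.25233415] 0.8351880517056377
side plate (array([610.3, 186.8]), array([131.6, 163.2]), 0.007)
 slope x,y, z top at tcp, n [-4.00000e-03  2.00000e-03  1.32362e+02] 1328 x [529. 690.] y [129. 249.]
top plate (array([568.3, 144.7]), array([34.3, 78.4]), -0.104)
 slope x,y, z top at tcp, n [-1.00000e-03 -8.00000e-03  1.32837e+02] 406 x [530. 605.] y [131. 159.]
```

View pics/l1.png

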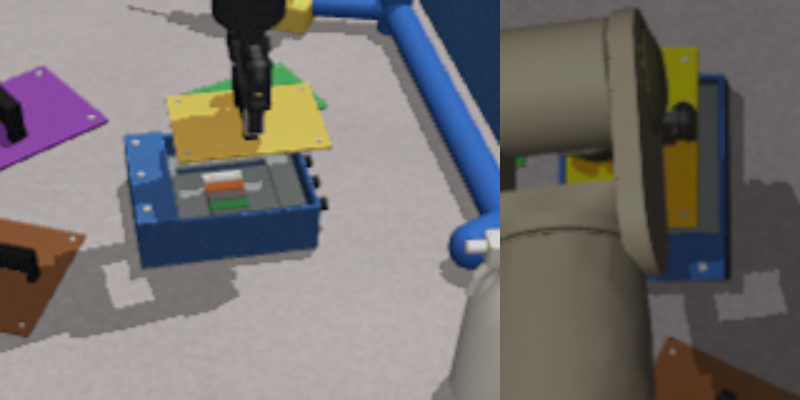

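The cover hangs level over the box (side crop (250,125)), with its lip-side edge just inside the lip. I lower it so the far wall tilts it.

Call:
{"op": "send_rows", "data": {"targets": [{"offset": [0.2, 0, -2], "spin": 0}, {"offset": [0.2, 0, -4], "spin": 0}, {"offset": [0.2, 0, -5.5], "spin": 0}, {"offset": [0.2, 0, -6], "spin": 0}, {"offset": [0.2, 0, -6.2], "spin": 0}, {"offset": [0.2, 0, -6.2], "spin": 0}]}}

```text
time_s: 5.88
eef_pos: [614.6, 191.7, 72.8]
ee_rot: [0.0, -0.003, 1.0, -0.0]
force: [-0.3, 0.3, -2.3]
grip_width: 0.835
grip_force: 42.3
```

Call:
{"op": "send_rows", "data": {"targets": [{"offset": [0, 0, -0.3], "spin": 0}, {"offset": [0, 0, -0.6], "spin": 0}, {"offset": [0, 0, -0.9], "spin": 0}, {"offset": [0, 0, -1.1], "spin": 0}, {"offset": [0, 0, -1.3], "spin": 0}, {"offset": [0, 0, -1.3], "spin": 0}, {"offset": [0, 0, -1.3], "spin": 0}]}}

```text
time_s: 6.47
eef_pos: [614.4, 192.5, 60.6]
ee_rot: [0.0, -0.004, 1.0, 0.0]
force: [-6.3, -1.2, 4.4]
grip_width: 0.832
grip_force: 44.0
```

```bash
python3 look.py l2.png
```

```text
6.4667 [614.3530699  192.4554498   60.60148319] [ 3.27986283e-04 -3.75014542e-03  9.99992913e-01  5.45439655e-05] [-6.29732282 -1.22052106  4.41629357] 0.8321089161114082
side plate (array([614.9, 189.5]), array([136.8, 169.1]), -0.099)
 slope x,y, z top at tcp, n [ 1.3400e-01 -1.0000e-03  5.9564e+01] 1278 x [536. 696.] y [130. 251.]
top plate (array([572.2, 143.7]), array([29.9, 73.8]), -0.021)
 slope x,y, z top at tcp, n [ 0.132 -0.    59.749] 325 x [535. 609.] y [131. 158.]
```

View pics/l2.png

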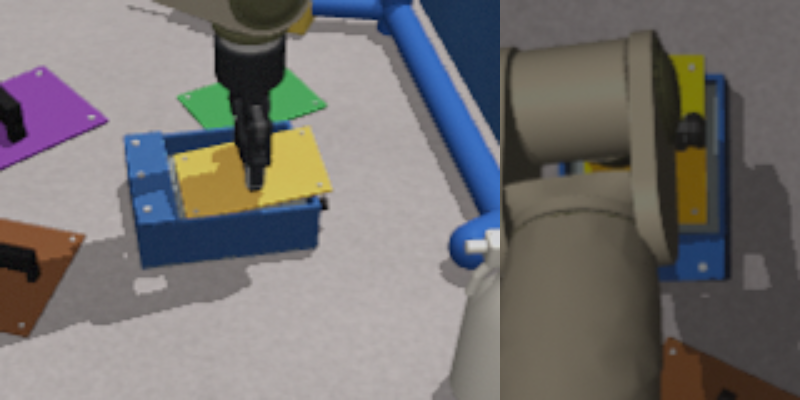

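It is tilted by 7.6° as planned: the lip-side edge top is at about z 49, at x 536 (side crop (180,185)). I slide it under the lip.

Call:
{"op": "send_rows", "data": {"targets": [{"offset": [-0.5, 0, 0], "spin": 0}, {"offset": [-1.0, 0, 0], "spin": 0}, {"offset": [-1.6, 0, 0], "spin": 0}, {"offset": [-2.2, 0, 0], "spin": 0}, {"offset": [-2.8, 0, 0], "spin": 0}, {"offset": [-3.4, 0, 0], "spin": 0}, {"offset": [-3.5, 0, 0], "spin": 0}, {"offset": [-3.5, 0, 0], "spin": 0}]}}

```text
time_s: 7.23
eef_pos: [579.1, 192.3, 59.4]
ee_rot: [-0.0, -0.004, 1.0, -0.0]
force: [-0.7, 0.5, -2.9]
grip_width: 0.836
grip_force: 43.1
```

```bash
python3 look.py l3.png
```

```text
7.2333 [579.05081108 192.28287979  59.39391642] [-3.39588892e-05 -3.64384588e-03  9.99993361e-01 -9.05995558e-06] [-0.69020612  0.51374618 -2.85607947] 0.835768975027972
side plate (array([593.7, 186.1]), array([135.6, 138. ]), 0.007)
 slope x,y, z top at tcp, n [1.3200e-01 3.0000e-03 5.8315e+01] 1068 x [528. 662.] y [130. 251.]
top plate (array([635.5, 153.1]), array([42.1, 69.2]), -0.01)
 slope x,y, z top at tcp, n [ 1.4600e-01 -2.0000e-02  5.6813e+01] 263 x [603. 662.] y [132. 168.]
```

View pics/l3.png

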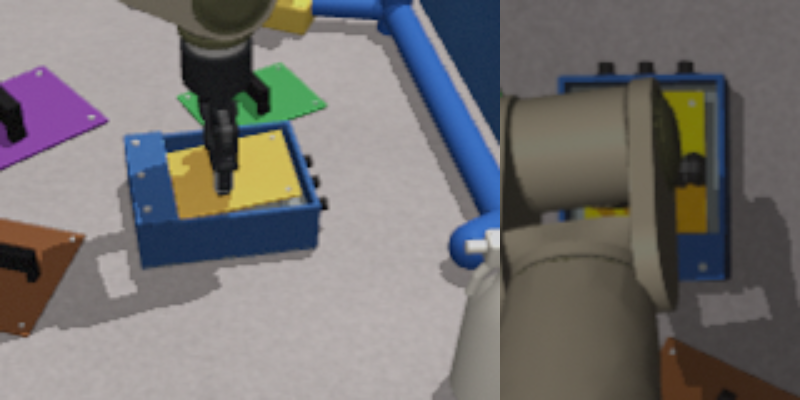

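The edge is under the lip (side crop (165,180)) and the far edge, at x 662, clears the wall at 675. I lower it flat.

Call:
{"op": "send_rows", "data": {"targets": [{"offset": [0, 0, -0.4], "spin": 0}, {"offset": [0, 0, -0.8], "spin": 0}, {"offset": [0, 0, -1.2], "spin": 0}, {"offset": [0, 0, -1.5], "spin": 0}, {"offset": [0, 0, -1.7], "spin": 0}, {"offset": [0, 0, -1.9], "spin": 0}, {"offset": [0, 0, -1.9], "spin": 0}]}}

```text
time_s: 7.92
eef_pos: [579.8, 192.2, 40.4]
ee_rot: [0.0, -0.004, 1.0, 0.0]
force: [4.0, 0.6, 3.3]
grip_width: 0.837
grip_force: 44.4
```

```bash
python3 look.py
```

```text
7.9167 [579.75226399 192.24100797  40.37939241] [ 4.32111660e-04 -3.54092980e-03  9.99993635e-01  6.48080756e-05] [3.99838513 0.55663436 3.27521671] 0.8370489695479708
side plate (array([592. , 185.9]), array([129.2, 134.2]), -0.003)
 slope x,y, z top at tcp, n [-0.0000e+00 -4.0000e-03  3.9906e+01] 765 x [529. 658.] y [147. 249.]
top plate (array([625.2, 145.2]), array([34.7, 72.9]), 0.157)
 slope x,y, z top at tcp, n [-2.0000e-03  5.0000e-03  4.0524e+01] 221 x [604. 659.] y [133. 166.]
```

It is flat, with its top at z 40 and the ledges at 35. I release and retreat upwards.

Call:
{"op": "send_rows", "data": {"targets": [{"offset": [0, 0, 0], "spin": 0}, {"offset": [0, 0, 0], "spin": 0}, {"offset": [0, 0, 0], "spin": 0}, {"offset": [0, 0, 0], "spin": 0}, {"offset": [0, 0, 0], "spin": 0}], "grip": 1}}

```text
time_s: 8.43
eef_pos: [579.1, 192.3, 40.1]
ee_rot: [-0.0, -0.004, 1.0, -0.0]
force: [-0.3, 0.0, -0.6]
grip_width: 1.001
grip_force: 0.0
```

Call:
{"op": "send_rows", "data": {"targets": [{"offset": [0, 0, 0.5], "spin": 0}, {"offset": [0, 0, 2], "spin": 0}, {"offset": [0, 0, 4], "spin": 0}, {"offset": [0, 0, 7], "spin": 0}, {"offset": [0, 0, 10], "spin": 0}, {"offset": [0, 0, 13], "spin": 0}, {"offset": [0, 0, 15], "spin": 0}, {"offset": [0, 0, 15], "spin": 0}]}}

```text
time_s: 9.1
eef_pos: [580.9, 192.5, 195.6]
ee_rot: [0.004, -0.004, 1.0, 0.001]
force: [0.2, -0.1, 0.8]
grip_width: 0.996
grip_force: 0.0
```

```bash
python3 look.py l4.png; python3 -c "
from m import *
p,d,W=shot('wrist')
B=seg(p,W,(0,0,0),(180,255,60),(580,192),60,(60,90)); print('bar',rect(B),np.median(B[:,2]))"
```

```text
9.1 [580.937736   192.54018668 195.62550319] [ 4.13932769e-03 -3.68143448e-03  9.99984516e-01  5.30668169e-04] [ 0.20482664 -0.05334229  0.8187615 ] 0.9963292873222959
side plate (array([591.8, 184.8]), array([133.9, 134. ]), -1.566)
 slope x,y, z top at tcp, n [-0.0000e+00 -5.0000e-03  3.9961e+01] 843 x [529. 658.] y [148. 249.]
top plate (array([593.9, 160.3]), array([ 55.9, 131.1]), -0.002)
 slope x,y, z top at tcp, n [-0.0000e+00 -1.0000e-02  3.9978e+01] 815 x [528. 659.] y [133. 188.]
bar (array([578.2, 192.9]), array([15.3, 70.4]), -1.564) 76.65462526948176
```

View pics/l4.png

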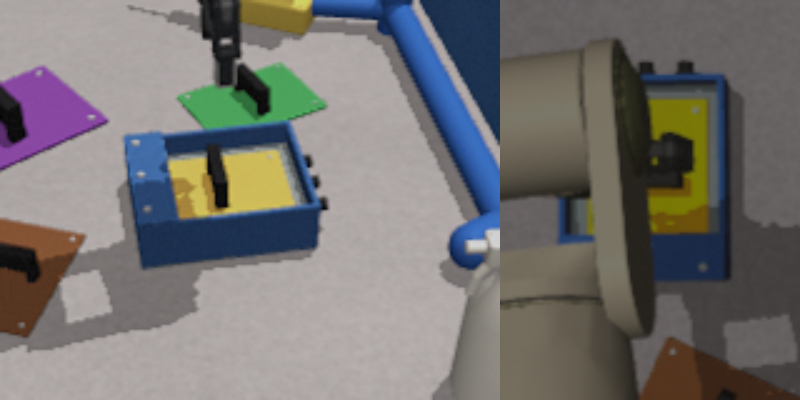

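The cover lies flat in the box under the lip, centred to within about 2 mm (side crop (220,180)), and the gripper is clear. I hand in.

```bash
python3 -c "
from rig import ctrl
print(ctrl.finish_job())"
```

```text
the job is handed in; nothing more can be done
None
```

The yellow cover lies flat on the ledges of the blue box, one end under the lip and within about 2 mm of centre; I let go of it, backed the gripper clear and handed the job in at about 9 s, though `finish_job()` returned no verdict.

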